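Put four backup cartridges back into their own docks

TASK

Someone has put the four backup cartridges back into the wrong docks, so every lab machine would back up onto another's disk. Move each cartridge to the dock whose rim has the colour of its cap, fully home in the slot; the white stand can hold one while you make room. Never lay a cartridge down or let it topple, and leave the coffee mug where it stands.

Things in the scene. Friction and masses are not known exactly. Their poses are not given: they have to be found in the camera images.
- red_cartridge: backup-disk cartridge, upright block 76 x 20 x 110 mm (x, y, z): dark grey, white label on both broad faces; the top 36 mm is a red ribbed grip cap 78 x 22 mm. 0.14 to 0.28 kg. Origin: centre of its underside; x along its width, y across its thickness (pinch it so, by the cap), z up. Fits any slot either way round. At the start fully home in one of the four docks.
- blue_cartridge: backup-disk cartridge, upright block 76 x 20 x 110 mm (x, y, z): dark grey, white label on both broad faces; the top 36 mm is a blue ribbed grip cap 78 x 22 mm. 0.14 to 0.28 kg. Origin: centre of its underside; x along its width, y across its thickness (pinch it so, by the cap), z up. Fits any slot either way round. At the start fully home in one of the four docks.
- yellow_cartridge: backup-disk cartridge, upright block 76 x 20 x 110 mm (x, y, z): dark grey, white label on both broad faces; the top 36 mm is a yellow ribbed grip cap 78 x 22 mm. 0.14 to 0.28 kg. Origin: centre of its underside; x along its width, y across its thickness (pinch it so, by the cap), z up. Fits any slot either way round. At the start fully home in one of the four docks.
- green_cartridge: backup-disk cartridge, upright block 76 x 20 x 110 mm (x, y, z): dark grey, white label on both broad faces; the top 36 mm is a green ribbed grip cap 78 x 22 mm. 0.14 to 0.28 kg. Origin: centre of its underside; x along its width, y across its thickness (pinch it so, by the cap), z up. Fits any slot either way round. At the start fully home in one of the four docks.
- red_dock: black dock with red rim and front stripe, 112 x 66 x 56 mm, fixed; the 4 docks stand in a row, 95 mm apart, slots parallel, in any order. Origin: centre of its underside, 5 mm above the desk; x along the slot, y across, z up. Slot centred, 81 x 23.5 mm: floor at z 16 mm, straight walls to z 46, then flares 8 mm on every side to the rim at z 56. Home, a cartridge's underside is on the floor.
- blue_dock: black dock with blue rim and front stripe, 112 x 66 x 56 mm, fixed; the 4 docks stand in a row, 95 mm apart, slots parallel, in any order. Origin: centre of its underside, 5 mm above the desk; x along the slot, y across, z up. Slot centred, 81 x 23.5 mm: floor at z 16 mm, straight walls to z 46, then flares 8 mm on every side to the rim at z 56. Home, a cartridge's underside is on the floor.
- yellow_dock: black dock with yellow rim and front stripe, 112 x 66 x 56 mm, fixed; the 4 docks stand in a row, 95 mm apart, slots parallel, in any order. Origin: centre of its underside, 5 mm above the desk; x along the slot, y across, z up. Slot centred, 81 x 23.5 mm: floor at z 16 mm, straight walls to z 46, then flares 8 mm on every side to the rim at z 56. Home, a cartridge's underside is on the floor.
- green_dock: black dock with green rim and front stripe, 112 x 66 x 56 mm, fixed; the 4 docks stand in a row, 95 mm apart, slots parallel, in any order. Origin: centre of its underside, 5 mm above the desk; x along the slot, y across, z up. Slot centred, 81 x 23.5 mm: floor at z 16 mm, straight walls to z 46, then flares 8 mm on every side to the rim at z 56. Home, a cartridge's underside is on the floor.
- white_stand: white 3D-printed parking stand, fixed, empty at the start, at the robot's right of the docks: 106 x 60 mm, 56 mm tall, on a 126 x 84 mm foot. Origin: centre of its underside, on the desk; x along the slot, z up; slot centred, with the same size, floor and rim heights as in the docks. It has a yaw of its own.
- mug: blue coffee mug with coffee in it, 69 mm across, 92 mm tall, with a handle, standing at the robot's left of the docks. Origin: centre of its underside, z up. To be left alone.

How it is judged:
By the outcome, as a careful person would: the job done as asked, in the order asked, and still so for the second after the job is handed in, with the robot touching nothing.
It also fails if it takes over 125 s, if anything falls off the work surface, if the arm or the gripper's body presses on something with over 40 N, if the wrist force passes 120 N, or if a joint passes its speed limit or range.

ROBOT

A 6-joint arm with a two-finger parallel gripper is mounted at the origin on a cart in front of the work surface, level with it; the furniture and walls round the work are solid. World frame = base frame: x ahead of the robot, y to its left, z up, the work surface at z = 0. Lengths are in mm, angles in rad, forces in N, time in s.
With the tool pointing down it reaches from about 275 to 750 mm from the base axis. Payload 10.2 kg.
Tool frame: the origin (TCP) lies at the very end of the fingers, on their centre line; the grasp point (between the pads) lies 19 mm behind it (ctrl.pinch_z is the distance from the TCP to the grasp point, in mm); z points along the fingers, y is the line along which they close (so a half turn about z gives the same grasp; the last joint's range is limited). The gripper opens to 85 mm and grips with 20 to 120 N. Pads are 22 mm wide; open, the fingers measure 114 mm over their backs; the gripper's body (76 mm by 85 mm) begins 54 mm behind the grasp point. The pads swing forward as they close: fully open they stand 13 mm farther back than shut.
Start: joints at [1.036, 0.313, 1.498, -0, 1.331, -0.223], TCP at [161.068, 499.688, 231.294] pointing down, gripper open.
Joint ranges: [-2.94, 2.94], [-0.97, 2.17], [0.19, 2.56], [-1.23, 4.37], [0.02, 3.11], [-2.88, 2.88]. Speed limits (rad/s): [2.39, 2.39, 3.01, 3.14, 3.14, 3.14].

INTERFACE

Orientations are given as [roll, pitch, yaw] about the fixed x, y, z axes, in that order (R = Rz(yaw) Ry(pitch) Rx(roll)).
In Python, from cell import ctrl gives the robot as it stands.
- The arm moves only by the tool jog_arm, never from a script. Its argument "increments" is a list of rows, each a list of 3 entries, a list of its own where there are three numbers: the turn, a rotation vector about the tool's x, y, z in rad, then the shift along the tool's x, y, z in m, then the opening, from 0 (shut) to 1 (fully open). A call has 1 to 8 rows; each row shifts and turns the commanded pose from where the row before left it, along the tool's axes as they then stand; what a row does not reach is not made up. A row lasts 1/10 s, in which the tool goes at most 50 mm and 8.59 degrees, less where a joint would pass 70% of its speed; a pose out of reach is approached as far as the arm can. A call with a gripper value outside its range is refused whole. The fingers move at their own pace and stop on an object; "newtons" is the grip in N (left out, the last holds). Time passes only in rows, so rows that do not move let the fingers close. It gives the time, the measured TCP pose, the force, the opening and the grip force at its end, in the units of the state.
- ctrl.state(): the state, without advancing time (a new reading comes with each control period).
- ctrl.capture(name): name is "side" or "top"; returns a dict with "img" (384x512x3 uint8, red, green, blue), "z_map" (384x512 float32, mm along the optical axis (not along the pixel's ray), 0 where there is no reading), "intrinsics" (3x3 intrinsics, pixels), "k1" (the pictures are not rectified: a ray, as slopes to the right and down, at radius r is drawn at 1 + k1 r^2 times it, then the intrinsics apply), "origin" and "orientation" of the camera in the world. Camera axes: x right, y down, z forward; pixel columns grow to the right and rows downward; lengths in mm; the calibration is good to about 2 mm. A picture is of the moment at which its call begins.
- ctrl.sign_off(): hands the job in; it is judged then, once.
Trained networks look in a picture, given as the dict that the camera call returned (one of the last four; its "shot" number tells which), for a name from the list of things; names that differ only in an ending like _2 or _b are one class to them, and where a whole thing is asked for, a point or a joint stands for the part that bears it (a point fixed in the world has none). Each returns a list of dicts, best first, with "score" (0 to 1); they miss things now and then, are a little off and sometimes report something else, mostly with a low value. They report only what shows in the picture. A call takes as long as a camera call.
- ctrl.recognise(label, picture): "location" ([x, y, z] in mm, in world coordinates, good to about 4 mm: the middle of the surface that is visible of it).
- ctrl.outline_of(label, picture): "pixels" (384x512 bool, what is visible of it).
- ctrl.place_of(label, picture): "location" ([x, y, z] in mm, in world coordinates, good to about 4 mm: a listed point, or the origin of a listed thing).
The state is a dict: "clock": time; "qpos": joint angles; "dq": joint speeds; "effort": joint torques, N m; "tcp_pos": TCP position; "ee_rot": TCP orientation; "wrist_force": force on the tool from outside, world axes, zero at the start; "moment": the same for the moment, N m; "grip_width": finger opening in mm; "grasp_force": force on a finger pad.
Only numpy, scipy, OpenCV 4.12 (cv2) and the standard library are available. Lean on these libraries where they do the work, as an engineer would, in place of code of your own. Each camera call takes 0.05 s, during which the arm holds its last target. There are 200 camera calls.

## Working session

There is one attempt and no reset: what is moved stays moved. The work goes in short steps, Python scripts to look and compute and a tool call to move; the robot and the scene stay as the last step left them, time stands still between calls to the robot, and variables do not carry over. Pictures are saved under pics/ and viewed, at most 14 in all, crops included, and the job is handed in when it is done.

Besides the shell and the picture viewer there is one more tool, called as name(argument=value, ...) on one line, values as JSON. jog_arm: Moves the arm, as the interface text tells. Its arguments: {"type":"object","properties":{"increments":{"type":"array","items":{"type":"array"}},"newtons":{"type":"number"}},"required":["increments"]}

```bash
ls; mkdir -p pics
python3 - <<'E'
from cell import ctrl
import cv2,numpy as np
print(ctrl.state())
for n in("side","top"):
    c=ctrl.capture(n); cv2.imwrite(f"pics/{n}0.png",c["img"][:,:,::-1]); print(n,c["intrinsics"],c["k1"],c["origin"],c["orientation"])
    for l in [a+"_"+b for b in("cartridge","dock") for a in("red","blue","yellow","green")]+["white_stand","mug"]:
        try:
            p=ctrl.place_of(l,c); print(l,[(np.round(q["location"]),round(q["score"],2)) for q in p[:2]])
        except Exception as e: print(l,e)
E
```

```text
pics
{'clock': 0.0, 'qpos': array([ 1.03562041e+00,  3.13460005e-01,  1.49844288e+00,  3.42227194e-05,
        1.33098439e+00, -2.23433727e-01]), 'dq': array([-3.75807890e-04, -5.73833757e-04,  3.25433190e-04,  7.81407275e-05,
        3.83444288e-04,  1.63408995e-03]), 'effort': array([-1.00570614e-03, -4.12273264e+01, -2.59740150e+01, -2.78732768e-04,
        4.23362508e-03, -2.76393291e-05]), 'tcp_pos': array([160.91436395, 499.46557844, 230.7277706 ]), 'ee_rot': array([-3.14033758e+00, -3.19268032e-04,  2.82984211e+00]), 'wrist_force': array([ 0.59286587, -1.12813623,  0.07926691]), 'moment': array([-0.00058429, -0.00369767, -0.01102279]), 'grasp_force': 0.0, 'grip_width': 85.75897960767611}
side [[413.31975499   0.         260.09021648]
 [  0.         413.31975499 185.39279667]
 [  0.           0.           1.        ]] -0.07548512373125772 [ 570.18641074 -895.57568425  543.16369727] [-2.04574942 -0.00638603  0.05691422]
red_cartridge []
blue_cartridge []
yellow_cartridge [(array([ 482., -156.,   21.]), 0.66)]
green_cartridge []
red_dock []
blue_dock [(array([ 478., -157.,    4.]
[... 184 characters left out ...]
       386.79282927 194.91136643]
 [  0.           0.           1.        ]] -0.09812227528597052 [ 432.12395142   53.42970796 1152.32689009] [-3.0463793  -0.01373034 -1.58053151]
red_cartridge [(array([443., 126.,  23.]), 0.79)]
blue_cartridge [(array([455.,  33.,  22.]), 0.77)]
yellow_cartridge [(array([519., 394.,  -2.]), 0.17)]
green_cartridge [(array([468., -61.,  23.]), 0.85)]
red_dock [(array([464., -60.,  -1.]), 0.61), (array([446., 128.,  22.]), 0.22)]
blue_dock [(array([ 485., -154.,    2.]), 0.55)]
yellow_dock [(array([439., 128.,   4.]), 0.58)]
green_dock [(array([452.,  36.,  10.]), 0.61)]
white_stand [(array([ 550., -313.,   -0.]), 0.65)]
mug [(array([520., 395.,   1.]), 0.94)]
```

Run:
```python
import cv2,numpy as np
a=[cv2.imread(f"pics/{n}0.png") for n in("top","side")]
cv2.imwrite("pics/top0z.png",cv2.resize(a[0],(800,600),interpolation=cv2.INTER_CUBIC));cv2.imwrite("pics/side0z.png",cv2.resize(a[1],(800,600)))
```

```text
(no output)
```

View pics/top0z.png

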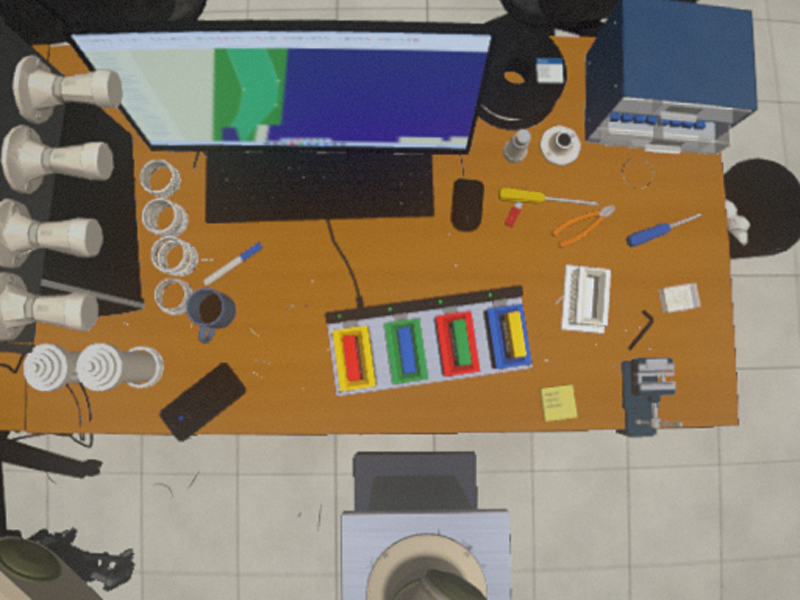

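View pics/side0z.png

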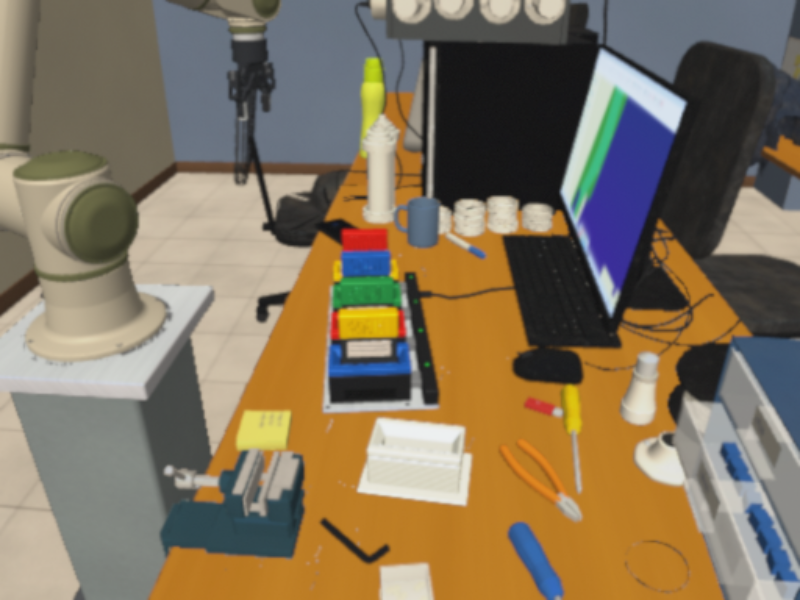

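Top view: yellow dock (352,358) holds red, green dock (407,350) holds blue, red dock (459,340) holds green and blue dock (513,335) holds yellow. The white stand at (587,298) is empty and the mug is at (211,308). The side view agrees. Next I measure by depth from both cameras.

```bash
cat > h.py <<'E'
from cell import ctrl
import cv2,numpy as np
from scipy.spatial.transform import Rotation as R
C=["red","blue","yellow","green"]
def cloud(c):
    K=c["intrinsics"];h,w=c["z_map"].shape
    u,v=np.meshgrid(np.arange(w),np.arange(h))
    p=np.stack([u,v],-1).reshape(-1,1,2).astype(np.float64)
    n=cv2.undistortPoints(p,K,np.array([c["k1"],0,0,0,0.])).reshape(h,w,2)
    z=c["z_map"].astype(float)
    X=np.dstack([n*z[...,None],z])
    W=X@R.from_euler("xyz",c["orientation"]).as_matrix().T+c["origin"]
    W[z==0]=np.nan
    return W
def huemask(c):
    H=cv2.cvtColor(c["img"],cv2.COLOR_RGB2HSV); h,s,v=[H[...,i].astype(int) for i in range(3)]
    ok=(s>120)&(v>60)
    return {"red":ok&((h<8)|(h>172)),"yellow":ok&(h>20)&(h<35),"green":ok&(h>45)&(h<85),"blue":ok&(h>100)&(h<130)}
def rect(P):
    (cx,cy),(a,b),ang=cv2.minAreaRect(P[:,:2].astype(np.float32)); 
    if a<b: a,b,ang=b,a,ang+90
    ang=(ang+90)%180-90
    return np.round([cx,cy,a,b,np.radians(ang)],3)
E
python3 - <<'E'
from h import *
for n in("top","side"):
    c=ctrl.capture(n);W=cloud(c);M=huemask(c)
    box=(W[...,0]>370)&(W[...,0]<570)&(W[...,1]>-215)&(W[...,1]<190)
    for k in C:
        for nm,lo,hi in(("cap",118,145),("rim",45,75)):
            P=W[M[k]&box&(W[...,2]>lo)&(W[...,2]<hi)]
            if len(P)>15: print(n,k,nm,len(P),"med",np.round(np.median(P,0),1),"mid",np.round((np.percentile(P,1,axis=0)+np.percentile(P,99,axis=0))/2,1),rect(P))
    b=(W[...,0]>460)&(W[...,0]<640)&(W[...,1]>-390)&(W[...,1]<-240)
    P=W[b&(W[...,2]>45)&(W[...,2]<70)]; print(n,"stand",len(P),np.round(np.median(P,0),1),rect(P))
    P=W[b&(W[...,2]>8)&(W[...,2]<25)]; print(n,"floor",len(P),np.round(np.median(P,0),1),rect(P))
    d=W[(W[...,0]>300)&(W[...,0]<400)&(abs(W[...,1])<200)]; print("desk",np.nanmedian(d[:,2]))
E
```

```text
top red cap 215 med [442.7 125.9 130.7] mid [441.5 127.  129.7] [452.485  43.647 188.272  74.697  -1.434]
top red rim 558 med [463.9 -48.1  60.5] mid [465.8 -58.7  57.6] [456.719  13.537 212.922 110.452  -1.445]
top blue cap 228 med [452.5  33.5 130.8] mid [453.9  33.5 130.9] [4.53824e+02 3.39510e+01 7.63210e+01 2.09210e+01 1.40000e-01]
top blue rim 442 med [ 474.  -137.9   60.1] mid [476.4 -83.1  57.9] [468.313 -77.012 219.245 109.091  -1.443]
top yellow cap 234 med [ 476.9 -153.   130.9] mid [ 477.1 -131.3  129.7] [ 473.104 -113.745  104.626   75.128   -1.461]
top yellow rim 580 med [440.5 117.1  60.2] mid [440.9 126.9  57.9] [459.024  -4.262 330.57  110.881  -1.439]
top green cap 193 med [464.7 -59.9 131. ] mid [466.1 -60.5 131.2] [ 4.6587e+02 -6.0136e+01  7.3550e+01  1.8788e+01  1.3500e-01]
top green rim 411 med [453.6  46.4  60.5] mid [452.7  33.6  58.4] [4.53099e+02 3.34240e+01 1.07540e+02 6.07490e+01 1.35000e-01]
top stand 556 [ 550.8 -318.5   54.3] [ 5.50579e+02 -3.13655e+02  1.04662e+02  6.33530e+01 -1.23000e-01]
top floor 230 [ 549.2 -316.2   16.2] [ 5.47349e+02 -3.11569e+0
[... 622 characters left out ...]
.9 -161.8  127.3] mid [ 479.8 -157.1  124.2] [ 473.568 -109.874  118.167   74.627   -1.452]
side yellow rim 115 med [415.4 112.5  57.7] mid [443.7  79.1  53.4] [450.228  79.409 163.226 110.098  -1.423]
side green cap 273 med [469.3 -68.5 127.2] mid [468.4 -63.7 124. ] [ 4.68407e+02 -6.19470e+01  7.68170e+01  2.54020e+01  1.05000e-01]
side green rim 109 med [412.9  19.5  57.6] mid [454.5  28.4  54.8] [4.54769e+02 3.08290e+01 1.06946e+02 6.61580e+01 1.37000e-01]
side stand 1073 [ 551.8 -315.9   52.3] [ 5.51491e+02 -3.15771e+02  1.04804e+02  6.20930e+01 -1.01000e-01]
side floor 425 [ 551.  -344.3   16.8] [ 5.60895e+02 -3.39403e+02  1.17187e+02  4.90120e+01  3.69000e-01]
desk -2.7549929100620147
```

Run:
```python
from h import *
y=.136;ex=np.array([np.cos(y),np.sin(y)]);ey=np.array([-np.sin(y),np.cos(y)])
D={"yellow":0,"green":1,"red":2,"blue":3};CT={"red":0,"blue":1,"green":2,"yellow":3}
for n in("top","side"):
  acc={}
  for r in range(3):
    c=ctrl.capture(n);W=cloud(c);M=huemask(c)
    for k in C:
      for nm,lo,hi,T in(("cap",125,145,CT),("rim",52,75,D)):
        o=np.array([440.3,127.6])-95*ey*T[k]
        q=np.stack([(W[...,:2]-o)@ex,(W[...,:2]-o)@ey],-1)
        lim=(48,18) if nm=="cap" else (65,42)
        m=M[k]&(abs(q[...,0])<lim[0])&(abs(q[...,1])<lim[1])&(W[...,2]>lo)&(W[...,2]<hi)
        P=q[m]
        if len(P)>15: acc.setdefault((T[k],nm,k),[]).append(np.r_[rect(P),len(P),np.median(W[m][:,2])])
    b=(abs(W[...,0]-551)<80)&(abs(W[...,1]+314)<65)&(W[...,2]>50)&(W[...,2]<70); acc.setdefault((9,"stand",""),[]).append(np.r_[rect(W[b]),b.sum(),np.median(W[b][:,2])])
  for k in sorted(acc): print(n,k,np.round(np.mean(acc[k],0),2))
```

```text
top (0, 'cap', 'red') [ 5.6000e-01 -4.2000e-01  7.4670e+01  1.9740e+01 -1.0000e-02  2.0933e+02
  1.3075e+02]
top (0, 'rim', 'yellow') [ 1.0400e+00  5.0000e-02  1.1086e+02  6.4220e+01 -1.0000e-02  5.6400e+02
  6.0060e+01]
top (1, 'cap', 'blue') [  0.8    0.55  76.59  20.95   0.   228.33 130.67]
top (1, 'rim', 'green') [ 1.2000e-01 -1.6000e-01  1.0702e+02  6.0900e+01 -0.0000e+00  4.0800e+02
  6.0630e+01]
top (2, 'cap', 'green') [-4.1000e-01  8.5000e-01  7.2910e+01  1.9180e+01 -1.0000e-02  1.9367e+02
  1.3104e+02]
top (2, 'rim', 'red') [-1.0000e-02  1.1200e+00  1.1032e+02  6.5330e+01 -0.0000e+00  5.3733e+02
  6.0520e+01]
top (3, 'cap', 'yellow') [ -0.7    1.11  76.17  21.45  -0.   228.   130.9 ]
top (3, 'rim', 'blue') [ -0.67   0.9  109.03  64.85  -0.   417.67  60.61]
top (9, 'stand', '') [ 5.5075e+02 -3.1398e+02  1.0476e+02  6.2920e+01 -1.2000e-01  4.5967e+02
  5.5030e+01]
side (0, 'cap', 'red') [ 1.210e+00 -4.630e+00  7.532e+01  2.103e+01 -5.000e-02  9.767e+01
  1.281e+02]
side (0, 'rim', 'yellow') [ 2.7900e+00 -3.1900e+00  1.1006e+02  6.6880e+01  1.0000e-02  9.9000e+01
  5.8070e+01]
side (1, 'cap', 'blue') [ 7.8000e-01 -4.9700e+00  7.1560e+01  2.1630e+01 -6.0000e-02  1.1633e+02
  1.2807e+02]
side (1, 'rim', 'green') [ 1.2700e+00 -2.6300e+00  1.0617e+02  6.7920e+01 -3.0000e-02  1.0200e+02
  5.7700e+01]
side (2, 'cap', 'green') [  1.42  -1.83  75.17  24.05  -0.   175.67 128.16]
side (2, 'rim', 'red') [ 8.4000e-01 -3.1300e+00  1.1054e+02  6.4550e+01 -2.0000e-02  1.1833e+02
  5.8110e+01]
side (3, 'cap', 'yellow') [ 5.0000e-02 -8.3000e-01  7.4670e+01  2.5120e+01 -1.0000e-02  2.2433e+02
  1.2828e+02]
side (3, 'rim', 'blue') [  0.57  -1.71 109.56  68.59   0.   522.67  57.67]
side (9, 'stand', '') [ 5.5144e+02 -3.1597e+02  1.0500e+02  6.2210e+01 -1.1000e-01  7.5467e+02
  5.3190e+01]
```

jog_arm(increments=[[[0,0,-0.11],[0,0,0],0.7],[[0,0,-0.11],[0,0,0],0.7],[[0,0,-0.11],[0,0,0],0.7],[[0,0,-0.1138],[0,0,0],0.7]], newtons=40)

```text
clock: 1.9
tcp_pos: [161.1, 499.7, 231.3]
ee_rot: [3.142, 0.0, -3.005]
wrist_force: [-0.4, -0.5, -0.6]
grip_width: 59.9
grasp_force: 0.0
```

jog_arm(increments=[[[0,0,0],[-0.006,-0.018,0],0.7],[[0,0,0],[-0.013,-0.039,0],0.7],[[0,0,0],[-0.013,-0.039,0],0.7],[[0,0,0],[-0.013,-0.039,0],0.7],[[0,0,0],[-0.013,-0.039,0],0.7],[[0,0,0],[-0.013,-0.039,0],0.7],[[0,0,0],[-0.013,-0.039,0],0.7],[[0,0,0],[-0.013,-0.039,0],0.7]])

```text
clock: 2.7
tcp_pos: [295.9, 222.5, 231.5]
ee_rot: [3.141, 0.001, -3.009]
wrist_force: [0.4, 0.8, -0.2]
grip_width: 59.8
grasp_force: 0.0
```

jog_arm(increments=[[[0,0,0],[-0.013,-0.039,0],0.7],[[0,0,0],[-0.013,-0.039,0],0.7],[[0,0,0],[-0.013,-0.039,0],0.7],[[0,0,0],[-0.013,-0.039,0],0.7],[[0,0,0],[-0.013,-0.039,0],0.7],[[0,0,0],[-0.013,-0.039,0],0.7],[[0,0,0],[-0.013,-0.039,0],0.7],[[0,0,0],[-0.013,-0.039,0],0.7]])

```text
clock: 3.5
tcp_pos: [440.2, -73.4, 231.4]
ee_rot: [-3.141, 0.0, -3.01]
wrist_force: [0.1, 1.3, 0.6]
grip_width: 60.0
grasp_force: 0.0
```

jog_arm(increments=[[[0,0,0],[-0.013,-0.039,0],0.7],[[0,0,0],[-0.013,-0.039,0],0.7],[[0,0,0],[-0.002,-0.01,0],0.7],[[0,0,0],[0,0,0],0.7],[[0,0,0],[0,0,0],0.7]])

```text
clock: 4.0
tcp_pos: [478.7, -154.2, 231.3]
ee_rot: [3.141, -0.0, -3.009]
wrist_force: [0.1, -0.3, -0.6]
grip_width: 59.3
grasp_force: 0.0
```

jog_arm(increments=[[[0,0,0],[0,-0.0006,0.03],0.7],[[0,0,0],[0,0,0.04],0.7],[[0,0,0],[0,0,0.04],0.7],[[0,0,0],[0,0,0.02],0.7],[[0,0,0],[0,0,0.008],0.7],[[0,0,0],[0,0,0],0.7]])

```text
clock: 4.6
tcp_pos: [478.9, -154.8, 93.3]
ee_rot: [3.141, -0.0, -3.009]
wrist_force: [1.0, 0.3, 1.1]
grip_width: 60.0
grasp_force: 0.0
```

jog_arm(increments=[[[0,0,0],[0,0,0],0.2],[[0,0,0],[0,0,0],0.1],[[0,0,0],[0,0,0],0],[[0,0,0],[0,0,0],0],[[0,0,0],[0,0,0],0],[[0,0,0],[0,0,0],0],[[0,0,0],[0,0,0],0]], newtons=40)

```text
clock: 5.3
tcp_pos: [479.6, -155.8, 94.4]
ee_rot: [-3.141, 0.002, -3.01]
wrist_force: [0.1, 3.2, 6.7]
grip_width: 21.6
grasp_force: 39.6
```

jog_arm(increments=[[[0,0,0],[0,0,-0.01],0],[[0,0,0],[0,0,-0.015],0],[[0,0,0],[0,0,-0.02],0],[[0,0,0],[0,0,-0.03],0],[[0,0,0],[0,0,-0.03],0],[[0,0,0],[0,0,-0.015],0],[[0,0,0],[0,0,0],0]])

```text
clock: 6.0
tcp_pos: [479.7, -156.2, 215.7]
ee_rot: [-3.139, 0.003, -3.01]
wrist_force: [-0.5, -0.3, -2.3]
grip_width: 21.5
grasp_force: 39.7
```

jog_arm(increments=[[[0,0,0.06],[0,0,0],0],[[0,0,0.08],[0,0,0],0],[[0,0,0.07],[0,0,0],0],[[0,0,0.037],[0,0,0],0],[[0,0,0],[-0.01,-0.015,0],0],[[0,0,0],[-0.02,-0.03,0],0],[[0,0,0],[-0.02,-0.035,0],0],[[0,0,0],[-0.02,-0.035,0],0]])

```text
clock: 6.8
tcp_pos: [535.5, -279.1, 212.1]
ee_rot: [3.141, -0.002, 3.027]
wrist_force: [-0.2, 0.4, -2.6]
grip_width: 21.7
grasp_force: 39.6
```

jog_arm(increments=[[[0,0,0],[-0.013,-0.025,0],0],[[0,0,0],[-0.007,-0.0105,0],0],[[0,0,0],[0,0,0],0],[[0,0,0],[0,0,0],0]])

```text
clock: 7.2
tcp_pos: [550.8, -314.9, 212.2]
ee_rot: [3.14, -0.002, 3.027]
wrist_force: [1.0, 0.5, -3.0]
grip_width: 21.2
grasp_force: 39.8
```

Run:
```python
from h import *
for n in ("top","side"):
    c=ctrl.capture(n); i=c["img"][:,:,::-1]
    cr=i[150:230,330:430] if n=="top" else i[130:340,180:340]
    cv2.imwrite(f"pics/{n}1.png",cv2.resize(cr,None,fx=3 if n=="side" else 6,fy=3 if n=="side" else 6,interpolation=cv2.INTER_CUBIC))
print(ctrl.state())
```

```text
{'clock': 7.3, 'qpos': array([-7.03188959e-01,  5.72418380e-01,  1.15835135e+00,  4.55875356e-05,
        1.41165537e+00, -2.15967741e+00]), 'dq': array([ 5.57103989e-05, -5.32879668e-03, -6.64868193e-03, -1.57674990e-03,
        2.84653064e-03, -4.41186748e-04]), 'effort': array([-4.25833454e-01, -5.42305899e+01, -2.75006837e+01, -1.29018995e-02,
       -1.00036687e-02,  1.74964916e-03]), 'tcp_pos': array([ 550.98981916, -314.62118558,  213.11598841]), 'ee_rot': array([ 3.14109287e+00, -6.67229394e-04,  3.02727771e+00]), 'wrist_force': array([-0.02158944, -1.1363029 , -2.5327333 ]), 'moment': array([ 0.01984922, -0.0011135 , -0.00033157]), 'grasp_force': 39.79256093502045, 'grip_width': 21.654614463612873}
```

View pics/side1.png

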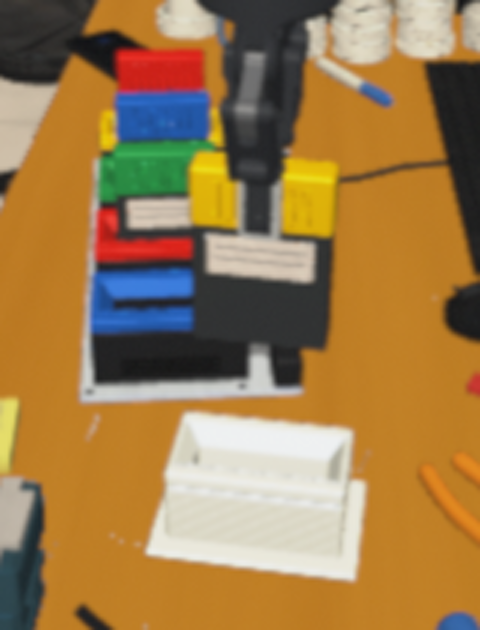

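Side view shows the yellow cartridge upright in the fingers (crop 262,250), aligned with the stand behind/below it. Now lower it.

jog_arm(increments=[[[0,0,0],[0,0,0.02],0],[[0,0,0],[0,0,0.03],0],[[0,0,0],[0,0,0.02],0],[[0,0,0],[0,0,0.008],0],[[0,0,0],[0,0,0.006],0],[[0,0,0],[0,0,0.006],0],[[0,0,0],[0,0,0.005],0],[[0,0,0],[0,0,0],0]])

```text
clock: 8.1
tcp_pos: [551.2, -315.5, 118.1]
ee_rot: [3.141, -0.0, 3.027]
wrist_force: [0.5, 0.1, -2.2]
grip_width: 21.6
grasp_force: 39.7
```

jog_arm(increments=[[[0,0,0],[0,0,0.005],0],[[0,0,0],[0,0,0.005],0],[[0,0,0],[0,0,0.005],0],[[0,0,0],[0,0,0.004],0],[[0,0,0],[0,0,0.004],0],[[0,0,0],[0,0,0.003],0],[[0,0,0],[0,0,0],0]])

```text
clock: 8.8
tcp_pos: [551.1, -315.5, 91.8]
ee_rot: [3.141, -0.001, 3.027]
wrist_force: [0.0, 0.0, -2.6]
grip_width: 21.8
grasp_force: 39.8
```

jog_arm(increments=[[[0,0,0],[0,0,0.0015],0],[[0,0,0],[0,0,0.0015],0],[[0,0,0],[0,0,0],0],[[0,0,0],[0,0,0],0]])

```text
clock: 9.2
tcp_pos: [551.4, -315.7, 89.5]
ee_rot: [-3.141, 0.001, 3.027]
wrist_force: [0.8, -0.1, -0.1]
grip_width: 21.8
grasp_force: 40.1
```

jog_arm(increments=[[[0,0,0],[0,0,0],0.3],[[0,0,0],[0,0,0],0.5],[[0,0,0],[0,0,0],0.7],[[0,0,0],[0,0,0],0.7],[[0,0,0],[0,0,0],0.7]])

```text
clock: 9.7
tcp_pos: [551.3, -315.6, 89.4]
ee_rot: [-3.141, 0.0, 3.027]
wrist_force: [-0.4, 0.1, -0.0]
grip_width: 60.0
grasp_force: 0.0
```

jog_arm(increments=[[[0,0,0],[0,0,-0.02],0.7],[[0,0,0],[0,0,-0.04],0.7],[[0,0,0],[0,0,-0.045],0.7],[[0,0,0],[0,0,-0.035],0.7],[[0,0,-0.06],[0,0,0],0.7],[[0,0,-0.08],[0,0,0],0.7],[[0,0,-0.07],[0,0,0],0.7],[[0,0,-0.037],[0,0,0],0.7]])

```text
clock: 10.5
tcp_pos: [551.2, -315.6, 229.3]
ee_rot: [-3.142, -0.0, -3.007]
wrist_force: [0.5, -0.6, -0.3]
grip_width: 60.0
grasp_force: 0.0
```

jog_arm(increments=[[[0,0,0],[0,0,0],0.7],[[0,0,0],[0,0,0],0.7]])

```text
clock: 10.7
tcp_pos: [551.2, -315.6, 229.3]
ee_rot: [3.142, -0.0, -3.011]
wrist_force: [0.1, 0.2, -0.3]
grip_width: 60.2
grasp_force: 0.0
```

jog_arm(increments=[[[0,0,0],[0.0028,0.02,0],0.7],[[0,0,0],[0.0056,0.04,0],0.7],[[0,0,0],[0.0057,0.04,0],0.7],[[0,0,0],[0.0056,0.04,0],0.7],[[0,0,0],[0.0057,0.04,0],0.7],[[0,0,0],[0.0056,0.04,0],0.7],[[0,0,0],[0.0057,0.04,0],0.7],[[0,0,0],[0.0056,0.04,0],0.7]])

```text
clock: 11.5
tcp_pos: [469.2, -22.3, 229.5]
ee_rot: [-3.141, 0.0, -3.011]
wrist_force: [0.8, 0.5, 0.1]
grip_width: 59.9
grasp_force: 0.0
```

jog_arm(increments=[[[0,0,0],[0.0057,0.04,0],0.7],[[0,0,0],[0.0027,0.019,0],0.7],[[0,0,0],[0,0,0],0.7],[[0,0,0],[0,0,0],0.7]])

```text
clock: 11.9
tcp_pos: [453.9, 33.3, 229.5]
ee_rot: [-3.141, 0.0, -3.009]
wrist_force: [0.6, -0.2, 0.4]
grip_width: 60.0
grasp_force: 0.0
```

jog_arm(increments=[[[0,0,0],[0,0,0.03],0.7],[[0,0,0],[0,0,0.04],0.7],[[0,0,0],[0,0,0.04],0.7],[[0,0,0],[0,0,0.018],0.7],[[0,0,0],[0,0,0.008],0.7],[[0,0,0],[0,0,0],0.7]])

```text
clock: 12.5
tcp_pos: [453.8, 32.8, 92.9]
ee_rot: [3.141, -0.001, -3.011]
wrist_force: [-0.8, -0.2, -0.3]
grip_width: 59.6
grasp_force: 0.0
```

jog_arm(increments=[[[0,0,0],[0,0,0],0.2],[[0,0,0],[0,0,0],0.1],[[0,0,0],[0,0,0],0],[[0,0,0],[0,0,0],0],[[0,0,0],[0,0,0],0],[[0,0,0],[0,0,0],0],[[0,0,0],[0,0,0],0]], newtons=40)

```text
clock: 13.2
tcp_pos: [454.3, 33.5, 94.2]
ee_rot: [-3.141, 0.002, -3.009]
wrist_force: [-1.2, -0.1, 6.3]
grip_width: 21.5
grasp_force: 39.7
```

jog_arm(increments=[[[0,0,0],[0,0,-0.01],0],[[0,0,0],[0,0,-0.015],0],[[0,0,0],[0,0,-0.02],0],[[0,0,0],[0,0,-0.03],0],[[0,0,0],[0,0,-0.035],0],[[0,0,0],[0,0,-0.025],0],[[0,0,0],[0,0,-0.01],0],[[0,0,0],[0,0,0],0]])

```text
clock: 14.0
tcp_pos: [453.9, 33.6, 239.1]
ee_rot: [-3.141, 0.002, -3.01]
wrist_force: [-0.5, -1.1, -2.6]
grip_width: 21.5
grasp_force: 39.5
```

jog_arm(increments=[[[0,0,0],[0,-0.02,0],0],[[0,0,0],[0,-0.035,0],0],[[0,0,0],[0,-0.035,0],0],[[0,0,0],[0,-0.035,0],0],[[0,0,0],[0,-0.035,0],0],[[0,0,0],[0,-0.02,0],0],[[0,0,0],[0,-0.0105,0],0],[[0,0,0],[0,0,0],0]])

```text
clock: 14.8
tcp_pos: [478.5, -155.7, 237.0]
ee_rot: [3.14, -0.002, -3.011]
wrist_force: [0.1, 1.1, -2.5]
grip_width: 21.9
grasp_force: 39.6
```

jog_arm(increments=[[[0,0,0],[0,0,0],0],[[0,0,0],[0,0,0],0]])

```text
clock: 15.0
tcp_pos: [478.7, -154.1, 238.1]
ee_rot: [3.141, -0.0, -3.008]
wrist_force: [-0.1, 0.5, -1.4]
grip_width: 21.8
grasp_force: 39.6
```

jog_arm(increments=[[[0,0,0],[0,-0.0006,0.02],0],[[0,0,0],[0,0,0.035],0],[[0,0,0],[0,0,0.025],0],[[0,0,0],[0,0,0.01],0],[[0,0,0],[0,0,0.006],0],[[0,0,0],[0,0,0.006],0],[[0,0,0],[0,0,0.005],0],[[0,0,0],[0,0,0],0]])

```text
clock: 15.8
tcp_pos: [478.9, -155.8, 131.3]
ee_rot: [-3.142, 0.0, -3.01]
wrist_force: [-0.4, -0.4, -1.3]
grip_width: 21.3
grasp_force: 39.6
```

jog_arm(increments=[[[0,0,0],[0,0,0.006],0],[[0,0,0],[0,0,0.006],0],[[0,0,0],[0,0,0.006],0],[[0,0,0],[0,0,0.005],0],[[0,0,0],[0,0,0.005],0],[[0,0,0],[0,0,0.004],0],[[0,0,0],[0,0,0.002],0],[[0,0,0],[0,0,0],0]])

```text
clock: 16.6
tcp_pos: [478.8, -155.8, 97.1]
ee_rot: [3.141, -0.0, -3.01]
wrist_force: [-0.3, 0.7, -2.9]
grip_width: 21.8
grasp_force: 39.8
```

jog_arm(increments=[[[0,0,0],[0,0,0.0015],0],[[0,0,0],[0,0,0.0015],0],[[0,0,0],[0,0,0.0005],0],[[0,0,0],[0,0,0],0]])

```text
clock: 17.0
tcp_pos: [479.0, -155.9, 94.3]
ee_rot: [-3.141, 0.0, -3.009]
wrist_force: [-2.3, 0.7, 3.4]
grip_width: 21.6
grasp_force: 40.6
```

jog_arm(increments=[[[0,0,0],[0,0,0],0.3],[[0,0,0],[0,0,0],0.5],[[0,0,0],[0,0,0],0.7],[[0,0,0],[0,0,0],0.7],[[0,0,0],[0,0,0],0.7]])

```text
clock: 17.5
tcp_pos: [478.9, -155.9, 93.8]
ee_rot: [-3.142, 0.0, -3.01]
wrist_force: [0.0, 0.2, 0.3]
grip_width: 59.8
grasp_force: 0.0
```

jog_arm(increments=[[[0,0,0],[0,0,-0.02],0.7],[[0,0,0],[0,0,-0.04],0.7],[[0,0,0],[0,0,-0.035],0.7],[[0,0,0],[0,0,-0.025],0.7],[[0,0,0],[0,0.025,0],0.7],[[0,0,0],[0,0.04,0],0.7],[[0,0,0],[0,0.03,0],0.7],[[0,0,0],[0,0,0],0.7]])

```text
clock: 18.3
tcp_pos: [465.8, -59.0, 214.0]
ee_rot: [3.141, 0.0, -3.006]
wrist_force: [0.3, -0.8, -0.0]
grip_width: 60.0
grasp_force: 0.0
```

jog_arm(increments=[[[0,0,0],[0,0,0],0.7],[[0,0,0],[0,0,0],0.7]])

```text
clock: 18.5
tcp_pos: [466.5, -62.4, 213.8]
ee_rot: [-3.141, -0.0, -3.01]
wrist_force: [-0.0, -0.7, 0.3]
grip_width: 59.9
grasp_force: 0.0
```

jog_arm(increments=[[[0,0,0],[0,0.001,0.03],0.7],[[0,0,0],[0,0,0.04],0.7],[[0,0,0],[0,0,0.03],0.7],[[0,0,0],[0,0,0.015],0.7],[[0,0,0],[0,0,0.0055],0.7],[[0,0,0],[0,0,0],0.7]])

```text
clock: 19.1
tcp_pos: [466.2, -61.3, 93.0]
ee_rot: [3.141, -0.001, -3.011]
wrist_force: [0.1, 0.2, 0.5]
grip_width: 60.1
grasp_force: 0.0
```

jog_arm(increments=[[[0,0,0],[0,0,0],0.2],[[0,0,0],[0,0,0],0.1],[[0,0,0],[0,0,0],0],[[0,0,0],[0,0,0],0],[[0,0,0],[0,0,0],0],[[0,0,0],[0,0,0],0],[[0,0,0],[0,0,0],0]], newtons=40)

```text
clock: 19.8
tcp_pos: [466.7, -60.9, 94.1]
ee_rot: [-3.141, 0.001, -3.009]
wrist_force: [-1.3, -1.1, 6.6]
grip_width: 21.7
grasp_force: 40.2
```

jog_arm(increments=[[[0,0,0],[0,0,-0.01],0],[[0,0,0],[0,0,-0.015],0],[[0,0,0],[0,0,-0.02],0],[[0,0,0],[0,0,-0.03],0],[[0,0,0],[0,0,-0.02],0],[[0,0,0],[0,0,-0.005],0],[[0,0,0],[0,0,0],0]])

```text
clock: 20.5
tcp_pos: [466.2, -60.6, 193.5]
ee_rot: [-3.141, 0.001, -3.01]
wrist_force: [-0.7, -0.5, -1.8]
grip_width: 21.5
grasp_force: 39.5
```

jog_arm(increments=[[[0,0,0],[0,0.015,0],0],[[0,0,0],[0,0.03,0],0],[[0,0,0],[0,0.03,0],0],[[0,0,0],[0,0.015,0],0],[[0,0,0],[0,0.005,0],0],[[0,0,0],[0,0,0],0],[[0,0,0],[0,0,0],0]])

```text
clock: 21.2
tcp_pos: [453.7, 33.2, 192.9]
ee_rot: [3.142, -0.001, -3.01]
wrist_force: [0.5, -0.3, -2.0]
grip_width: 21.2
grasp_force: 39.6
```

jog_arm(increments=[[[0,0,0],[0,0,0.015],0],[[0,0,0],[0,0,0.02],0],[[0,0,0],[0,0,0.012],0],[[0,0,0],[0,0,0.006],0],[[0,0,0],[0,0,0.006],0],[[0,0,0],[0,0,0.005],0],[[0,0,0],[0,0,0],0]])

```text
clock: 21.9
tcp_pos: [453.7, 33.4, 129.0]
ee_rot: [3.141, -0.0, -3.01]
wrist_force: [-0.1, -0.4, -1.9]
grip_width: 21.7
grasp_force: 39.6
```

jog_arm(increments=[[[0,0,0],[0,0,0.006],0],[[0,0,0],[0,0,0.006],0],[[0,0,0],[0,0,0.006],0],[[0,0,0],[0,0,0.005],0],[[0,0,0],[0,0,0.004],0],[[0,0,0],[0,0,0.003],0],[[0,0,0],[0,0,0.002],0],[[0,0,0],[0,0,0],0]])

```text
clock: 22.7
tcp_pos: [453.7, 33.5, 97.1]
ee_rot: [3.142, -0.0, -3.01]
wrist_force: [-0.3, -0.6, -2.3]
grip_width: 21.8
grasp_force: 39.6
```

jog_arm(increments=[[[0,0,0],[0,0,0.0015],0],[[0,0,0],[0,0,0.0015],0],[[0,0,0],[0,0,0.0005],0],[[0,0,0],[0,0,0],0]])

```text
clock: 23.1
tcp_pos: [453.9, 33.5, 94.1]
ee_rot: [-3.141, 0.0, -3.01]
wrist_force: [-1.8, -0.6, 3.4]
grip_width: 21.5
grasp_force: 40.2
```

jog_arm(increments=[[[0,0,0],[0,0,0],0.3],[[0,0,0],[0,0,0],0.5],[[0,0,0],[0,0,0],0.7],[[0,0,0],[0,0,0],0.7],[[0,0,0],[0,0,0],0.7]])

```text
clock: 23.6
tcp_pos: [453.7, 33.5, 93.8]
ee_rot: [-3.142, -0.0, -3.01]
wrist_force: [0.4, 0.2, 0.6]
grip_width: 59.6
grasp_force: 0.0
```

jog_arm(increments=[[[0,0,0],[0,0,-0.02],0.7],[[0,0,0],[0,0,-0.04],0.7],[[0,0,0],[0,0,-0.035],0.7],[[0,0,0],[0,0,-0.025],0.7],[[0,0,0],[0,0.025,0],0.7],[[0,0,0],[0,0.04,0],0.7],[[0,0,0],[0,0.03,0],0.7],[[0,0,0],[0,0,0],0.7]])

```text
clock: 24.4
tcp_pos: [440.5, 130.2, 213.8]
ee_rot: [3.141, 0.0, -3.006]
wrist_force: [-0.1, -1.1, -0.8]
grip_width: 59.3
grasp_force: 0.0
```

jog_arm(increments=[[[0,0,0],[0,0,0],0.7],[[0,0,0],[0,0,0],0.7]])

```text
clock: 24.6
tcp_pos: [441.4, 127.0, 213.7]
ee_rot: [-3.141, -0.0, -3.01]
wrist_force: [0.0, 0.3, 0.1]
grip_width: 59.5
grasp_force: 0.0
```

jog_arm(increments=[[[0,0,0],[0,0.0006,0.03],0.7],[[0,0,0],[0,0,0.04],0.7],[[0,0,0],[0,0,0.03],0.7],[[0,0,0],[0,0,0.015],0.7],[[0,0,0],[0,0,0.0055],0.7],[[0,0,0],[0,0,0],0.7]])

```text
clock: 25.2
tcp_pos: [441.3, 127.7, 93.2]
ee_rot: [3.142, -0.001, -3.011]
wrist_force: [0.3, 0.6, 1.3]
grip_width: 59.6
grasp_force: 0.0
```

jog_arm(increments=[[[0,0,0],[0,0,0],0.2],[[0,0,0],[0,0,0],0.1],[[0,0,0],[0,0,0],0],[[0,0,0],[0,0,0],0],[[0,0,0],[0,0,0],0],[[0,0,0],[0,0,0],0],[[0,0,0],[0,0,0],0]], newtons=40)

```text
clock: 25.9
tcp_pos: [441.6, 128.3, 94.1]
ee_rot: [-3.141, 0.002, -3.01]
wrist_force: [-1.5, 0.3, 6.1]
grip_width: 21.8
grasp_force: 39.6
```

jog_arm(increments=[[[0,0,0],[0,0,-0.01],0],[[0,0,0],[0,0,-0.015],0],[[0,0,0],[0,0,-0.02],0],[[0,0,0],[0,0,-0.03],0],[[0,0,0],[0,0,-0.035],0],[[0,0,0],[0,0,-0.025],0],[[0,0,0],[0,0,-0.01],0],[[0,0,0],[0,0,0],0]])

```text
clock: 26.7
tcp_pos: [441.4, 128.3, 239.1]
ee_rot: [-3.141, 0.002, -3.01]
wrist_force: [0.7, 0.3, -2.1]
grip_width: 21.4
grasp_force: 39.5
```

jog_arm(increments=[[[0,0,0],[0,-0.02,0],0],[[0,0,0],[0,-0.035,0],0],[[0,0,0],[0,-0.035,0],0],[[0,0,0],[0,-0.035,0],0],[[0,0,0],[0,-0.035,0],0],[[0,0,0],[0,-0.02,0],0],[[0,0,0],[0,-0.0105,0],0],[[0,0,0],[0,0,0],0]])

```text
clock: 27.5
tcp_pos: [465.9, -61.0, 237.2]
ee_rot: [3.141, -0.002, -3.011]
wrist_force: [-0.3, 0.6, -2.6]
grip_width: 21.4
grasp_force: 39.7
```

jog_arm(increments=[[[0,0,0],[0,0,0],0],[[0,0,0],[0,0,0],0]])

```text
clock: 27.7
tcp_pos: [466.1, -59.5, 238.1]
ee_rot: [3.141, -0.0, -3.008]
wrist_force: [0.5, 0.2, -2.1]
grip_width: 21.7
grasp_force: 39.7
```

jog_arm(increments=[[[0,0,0],[0,0,0.02],0],[[0,0,0],[0,0,0.035],0],[[0,0,0],[0,0,0.025],0],[[0,0,0],[0,0,0.01],0],[[0,0,0],[0,0,0.006],0],[[0,0,0],[0,0,0.006],0],[[0,0,0],[0,0,0.005],0],[[0,0,0],[0,0,0],0]])

```text
clock: 28.5
tcp_pos: [466.3, -60.5, 131.3]
ee_rot: [-3.142, 0.0, -3.01]
wrist_force: [-0.1, -0.4, -2.7]
grip_width: 21.4
grasp_force: 39.7
```

jog_arm(increments=[[[0,0,0],[0,0,0.006],0],[[0,0,0],[0,0,0.006],0],[[0,0,0],[0,0,0.006],0],[[0,0,0],[0,0,0.005],0],[[0,0,0],[0,0,0.005],0],[[0,0,0],[0,0,0.004],0],[[0,0,0],[0,0,0.002],0],[[0,0,0],[0,0,0],0]])

```text
clock: 29.3
tcp_pos: [466.2, -60.5, 97.1]
ee_rot: [3.141, -0.0, -3.01]
wrist_force: [0.5, -0.6, -1.9]
grip_width: 21.6
grasp_force: 39.7
```

jog_arm(increments=[[[0,0,0],[0,0,0.0015],0],[[0,0,0],[0,0,0.0015],0],[[0,0,0],[0,0,0.0005],0],[[0,0,0],[0,0,0],0]])

```text
clock: 29.7
tcp_pos: [466.3, -60.6, 94.1]
ee_rot: [-3.141, 0.0, -3.01]
wrist_force: [-1.8, 0.6, 3.4]
grip_width: 21.7
grasp_force: 40.5
```

jog_arm(increments=[[[0,0,0],[0,0,0],0.3],[[0,0,0],[0,0,0],0.5],[[0,0,0],[0,0,0],0.7],[[0,0,0],[0,0,0],0.7],[[0,0,0],[0,0,0],0.7]])

```text
clock: 30.2
tcp_pos: [466.2, -60.6, 93.8]
ee_rot: [-3.142, 0.0, -3.01]
wrist_force: [0.1, 0.5, -0.5]
grip_width: 59.8
grasp_force: 0.0
```

jog_arm(increments=[[[0,0,0],[0,0,-0.02],0.7],[[0,0,0],[0,0,-0.04],0.7],[[0,0,0],[0,0,-0.045],0.7],[[0,0,0],[0,0,-0.03],0.7],[[0,0,0.06],[0,0,0],0.7],[[0,0,0.08],[0,0,0],0.7],[[0,0,0.07],[0,0,0],0.7],[[0,0,0.037],[0,0,0],0.7]])

```text
clock: 31.0
tcp_pos: [466.2, -60.5, 228.8]
ee_rot: [-3.142, 0.0, 3.024]
wrist_force: [-0.3, -1.1, 0.7]
grip_width: 59.7
grasp_force: 0.0
```

jog_arm(increments=[[[0,0,0],[-0.01,-0.02,0],0.7],[[0,0,0],[-0.018,-0.04,0],0.7],[[0,0,0],[-0.018,-0.04,0],0.7],[[0,0,0],[-0.018,-0.04,0],0.7],[[0,0,0],[-0.018,-0.04,0],0.7],[[0,0,0],[-0.018,-0.04,0],0.7],[[0,0,0],[-0.0138,-0.0235,0],0.7],[[0,0,0],[0,0,0],0.7]])

```text
clock: 31.8
tcp_pos: [551.4, -318.4, 227.4]
ee_rot: [3.141, -0.001, 3.024]
wrist_force: [-0.4, 0.5, -0.1]
grip_width: 59.9
grasp_force: 0.0
```

jog_arm(increments=[[[0,0,0],[0,0,0],0.7],[[0,0,0],[0,0,0],0.7]])

```text
clock: 32.0
tcp_pos: [551.3, -314.6, 228.9]
ee_rot: [3.141, -0.0, 3.027]
wrist_force: [0.3, -0.4, 0.3]
grip_width: 59.8
grasp_force: 0.0
```

Run:
```python
from h import *
for n in ("top","side"):
    c=ctrl.capture(n); i=c["img"][:,:,::-1]
    cr=i[150:290,190:400] if n=="top" else i[130:340,180:340]
    cv2.imwrite(f"pics/{n}2.png",cv2.resize(cr,None,fx=2.8,fy=2.8,interpolation=cv2.INTER_CUBIC))
print(ctrl.state()["tcp_pos"])
```

```text
[ 551.36422127 -314.55343198  229.233296  ]
```

View pics/top2.png

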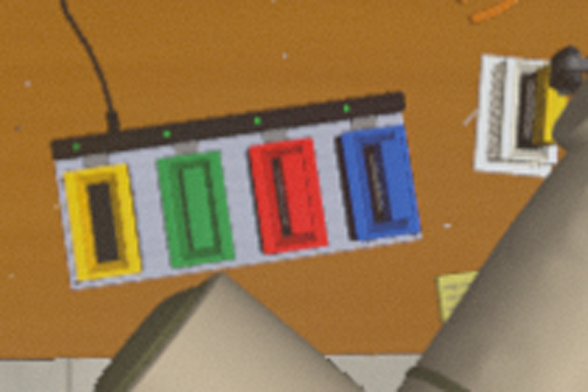

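View pics/side2.png

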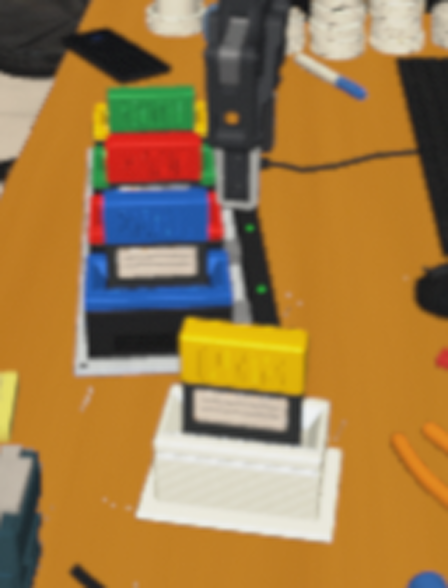

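Top view: yellow dock at (100,220) is empty; green, red and blue docks hold cartridges of their own colour. Side view: yellow sits home in the stand at crop (242,370). Fetch yellow.

jog_arm(increments=[[[0,0,0],[0,-0.0008,0.03],0.7],[[0,0,0],[0,0,0.04],0.7],[[0,0,0],[0,0,0.04],0.7],[[0,0,0],[0,0,0.02],0.7],[[0,0,0],[0,0,0.01],0.7],[[0,0,0],[0,0,0],0.7]])

```text
clock: 32.7
tcp_pos: [551.1, -315.8, 88.4]
ee_rot: [3.141, -0.001, 3.027]
wrist_force: [0.4, 0.2, 0.3]
grip_width: 59.9
grasp_force: 0.0
```

jog_arm(increments=[[[0,0,0],[0,0,0],0.2],[[0,0,0],[0,0,0],0.1],[[0,0,0],[0,0,0],0],[[0,0,0],[0,0,0],0],[[0,0,0],[0,0,0],0],[[0,0,0],[0,0,0],0],[[0,0,0],[0,0,0],0]], newtons=40)

```text
clock: 33.4
tcp_pos: [551.8, -316.2, 90.2]
ee_rot: [-3.141, 0.002, 3.027]
wrist_force: [-0.6, 3.2, 6.1]
grip_width: 21.7
grasp_force: 39.3
```

jog_arm(increments=[[[0,0,0],[0,0,-0.01],0],[[0,0,0],[0,0,-0.015],0],[[0,0,0],[0,0,-0.02],0],[[0,0,0],[0,0,-0.03],0],[[0,0,0],[0,0,-0.035],0],[[0,0,0],[0,0,-0.025],0],[[0,0,0],[0,0,-0.015],0],[[0,0,0],[0,0,0],0]])

```text
clock: 34.2
tcp_pos: [551.7, -316.8, 241.5]
ee_rot: [-3.139, 0.004, 3.026]
wrist_force: [0.0, 0.2, -2.1]
grip_width: 21.5
grasp_force: 39.6
```

jog_arm(increments=[[[0,0,-0.06],[0,0,0],0],[[0,0,-0.08],[0,0,0],0],[[0,0,-0.07],[0,0,0],0],[[0,0,-0.037],[0,0,0],0],[[0,0,0],[0,0,0],0],[[0,0,0],[0,0,0],0]])

```text
clock: 34.8
tcp_pos: [551.0, -316.2, 238.0]
ee_rot: [3.141, -0.001, -3.011]
wrist_force: [0.3, -0.6, -3.0]
grip_width: 21.3
grasp_force: 39.4
```

jog_arm(increments=[[[0,0,0],[0.0022,0.02,0],0],[[0,0,0],[0.0044,0.04,0],0],[[0,0,0],[0.0044,0.04,0],0],[[0,0,0],[0.0044,0.04,0],0],[[0,0,0],[0.0044,0.04,0],0],[[0,0,0],[0.0044,0.04,0],0],[[0,0,0],[0.0044,0.04,0],0],[[0,0,0],[0.0044,0.04,0],0]])

```text
clock: 35.6
tcp_pos: [478.3, -21.8, 238.7]
ee_rot: [3.142, -0.0, -3.011]
wrist_force: [0.7, 0.4, -1.6]
grip_width: 21.7
grasp_force: 39.7
```

jog_arm(increments=[[[0,0,0],[0.0044,0.04,0],0],[[0,0,0],[0.0044,0.04,0],0],[[0,0,0],[0.0044,0.04,0],0],[[0,0,0],[0.0027,0.0249,0],0],[[0,0,0],[0.0012,0.01,0],0],[[0,0,0],[0,0,0],0],[[0,0,0],[0,0,0],0],[[0,0,0],[0,0,0],0]])

```text
clock: 36.4
tcp_pos: [442.1, 127.0, 238.7]
ee_rot: [-3.141, -0.0, -3.011]
wrist_force: [-0.7, -0.1, -2.0]
grip_width: 21.4
grasp_force: 40.0
```

jog_arm(increments=[[[0,0,0],[0.0005,0.0008,0.02],0],[[0,0,0],[0,0,0.035],0],[[0,0,0],[0,0,0.025],0],[[0,0,0],[0,0,0.01],0],[[0,0,0],[0,0,0.006],0],[[0,0,0],[0,0,0.006],0],[[0,0,0],[0,0,0.005],0],[[0,0,0],[0,0,0],0]])

```text
clock: 37.2
tcp_pos: [441.2, 128.7, 131.8]
ee_rot: [-3.142, 0.0, -3.01]
wrist_force: [-0.3, 0.2, -2.0]
grip_width: 21.2
grasp_force: 39.8
```

jog_arm(increments=[[[0,0,0],[0,0,0.006],0],[[0,0,0],[0,0,0.006],0],[[0,0,0],[0,0,0.006],0],[[0,0,0],[0,0,0.005],0],[[0,0,0],[0,0,0.005],0],[[0,0,0],[0,0,0.004],0],[[0,0,0],[0,0,0.002],0],[[0,0,0],[0,0,0],0]])

```text
clock: 38.0
tcp_pos: [441.0, 128.8, 97.6]
ee_rot: [3.142, -0.0, -3.01]
wrist_force: [-0.4, -0.3, -2.4]
grip_width: 21.6
grasp_force: 39.9
```

jog_arm(increments=[[[0,0,0],[0,0,0.0015],0],[[0,0,0],[0,0,0.001],0],[[0,0,0],[0,0,0.0005],0],[[0,0,0],[0,0,0],0]])

```text
clock: 38.4
tcp_pos: [441.2, 128.8, 95.2]
ee_rot: [-3.142, 0.0, -3.009]
wrist_force: [-1.4, 0.3, 4.8]
grip_width: 21.8
grasp_force: 40.7
```

jog_arm(increments=[[[0,0,0],[0,0,0],0.3],[[0,0,0],[0,0,0],0.5],[[0,0,0],[0,0,0],0.7],[[0,0,0],[0,0,0],0.7],[[0,0,0],[0,0,0],0.7]])

```text
clock: 38.9
tcp_pos: [441.1, 128.8, 94.8]
ee_rot: [-3.142, -0.0, -3.01]
wrist_force: [-0.4, -0.8, -0.0]
grip_width: 59.9
grasp_force: 0.0
```

jog_arm(increments=[[[0,0,0],[0,0,-0.02],0.7],[[0,0,0],[0,0,-0.04],0.7],[[0,0,0],[0,0,-0.045],0.7],[[0,0,0],[0,0,-0.035],0.7],[[0,0,0],[0.02,0.02,0],0.7],[[0,0,0],[0.03,0.03,0],0.7],[[0,0,0],[0.03,0.03,0],0.7],[[0,0,0],[0.03,0.03,0],0.7]])

```text
clock: 39.7
tcp_pos: [316.2, 223.9, 234.8]
ee_rot: [3.141, 0.0, -3.01]
wrist_force: [0.6, 0.3, -0.4]
grip_width: 60.1
grasp_force: 0.0
```

jog_arm(increments=[[[0,0,0],[0,0.03,0],0.7],[[0,0,0],[0,0.04,0],0.7],[[0,0,0],[0,0.04,0],0.7],[[0,0,0],[0,0.02,0],0.7],[[0,0,0],[0,0,0],0.7],[[0,0,0],[0,0,0],0.7]])

```text
clock: 40.3
tcp_pos: [300.3, 352.0, 234.6]
ee_rot: [-3.141, -0.0, -3.009]
wrist_force: [-0.2, 0.3, 0.2]
grip_width: 59.8
grasp_force: 0.0
```

Run:
```python
from h import *
for n in ("top","side"):
    c=ctrl.capture(n); i=c["img"][:,:,::-1]
    W=cloud(c);M=huemask(c)
    for k,o in zip(("yellow","green","red","blue"),((441.2,127.8),(453.7,33.6),(466.3,-60.6),(478.8,-154.8))):
        m=M[k]&(np.hypot(W[...,0]-o[0],W[...,1]-o[1])<42)&(W[...,2]>(120 if n=="top" else 126))
        print(n,k,np.round(np.median(W[m],0),1),np.round(rect(W[m]),2))
    p=ctrl.place_of("mug",c); print(p[0]["location"] if p else None)
    cr=i[150:290,110:400] if n=="top" else i[130:340,180:340]
    cv2.imwrite(f"pics/{n}3.png",cv2.resize(cr,None,fx=2.7,fy=2.7,interpolation=cv2.INTER_CUBIC))
```

```text
top yellow [440.2 128.3 130.6] [4.4039e+02 1.2905e+02 7.7680e+01 2.2450e+01 1.5000e-01]
top green [452.5  33.1 131.2] [4.5369e+02 3.2140e+01 7.6350e+01 1.9230e+01 1.3000e-01]
top red [467.3 -59.7 130.4] [ 4.6663e+02 -6.0270e+01  7.7400e+01  2.2470e+01  1.4000e-01]
top blue [ 479.5 -155.8  131.2] [ 4.7911e+02 -1.5655e+02  7.8240e+01  2.1830e+01  1.2000e-01]
[519.9, 394.4, 1.3]
side yellow [443.6 122.7 128.3] [4.4191e+02 1.2800e+02 7.5160e+01 2.8380e+01 1.6000e-01]
side green [457.2  26.8 128.4] [4.5456e+02 3.0330e+01 7.1580e+01 2.2480e+01 1.1000e-01]
side red [468.7 -66.4 128.3] [ 4.671e+02 -6.220e+01  7.438e+01  2.478e+01  1.700e-01]
side blue [ 480.6 -160.6  128.4] [ 4.7946e+02 -1.5914e+02  7.4640e+01  2.3010e+01  1.2000e-01]
[520.4, 395.5, 0.0]
```

View pics/top3.png

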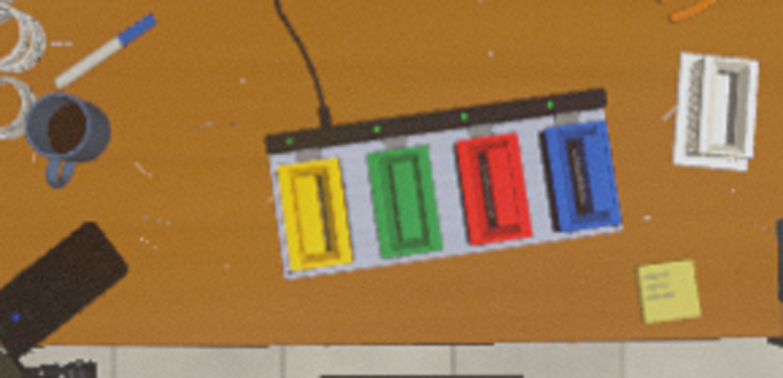

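View pics/side3.png

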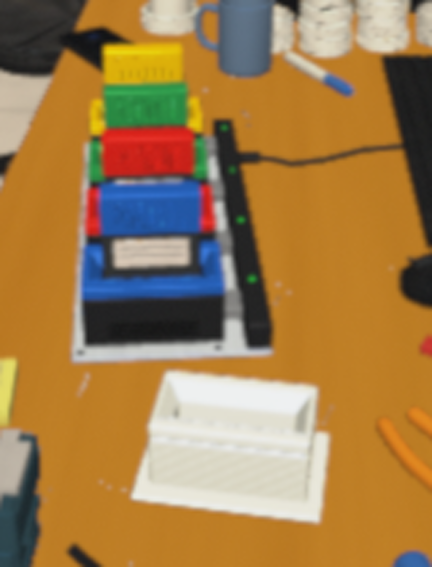

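Both views show each cap in the dock of its own colour, with cap tops at about 131 mm, which is fully home. The stand is empty and the mug hasn't moved.

```bash
python3 -c "
from cell import ctrl
print(ctrl.sign_off())"
```

```text
the job is handed in; nothing more can be done
None
```

All four cartridges are fully home in the docks that match their cap colours, the stand is empty, the mug is where it stood, and the job was handed in at about 40 s of the 125 s allowed.

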